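Zero the tare dial of the yarn-room scale that carries the empty tray

TASK

Two identical white bench scales stand on the studio table. On the one that carries the empty yellow tray, turn the black knob on the dial until its orange pointer reads zero, at the red mark, and let go. Leave the tray in place on its pan, and do not turn the knob of the other scale, the one that carries the grey-lidded amber jar.

Things in the scene. Friction and masses are not known exactly. Their poses are not given: they have to be found in the camera images.
- tare_knob (a joint): Angle (rad) of the black knob on the scale with the yellow tray: 0 when its orange pointer is at the wide red mark, on the pan's side of the white 126 mm dial (black marks every 15 degrees); grows clockwise seen from above. Vertical axis, range -0.5 to 2.6, starts between 0.65 and 1.4. Slight friction (0.04 N m), no spring: it stays where left; no stop or click at zero.
- tare_knob_grip (a point): That knob's grip point, on its axis, 14 mm below the top of its upright bar (46 mm long, 14 thick, 38 high) on a disc 72 mm across; heights above the table in mm: bar top 96, this point 82, disc top 58. Turns with the knob: z up, x along the bar to the pointer, y across the 14 mm. It is on the robot's end of a fixed scale 300 x 180 x 48 mm; the pan begins 100 mm from the axis.
- busy_knob_pointer (a point): Tip of the orange pointer, 46 mm from the axis of the knob, on the other scale, an identical one that carries an amber jar with a grey lid (68 mm in diameter, 75 mm high). Its knob must not be turned.
- tray_center (a point): Centre, half-way up, of the empty yellow plastic tray, 100 x 120 x 35 mm, open at the top, lying loose on the pan (68 mm above the table) of the scale whose knob is to be zeroed, about 160 mm from that knob's axis.

How it is judged:
By the outcome, as a careful person would: the job done as asked, in the order asked, and still so for the second after the job is handed in, with the robot touching nothing.
It also fails if it takes over 29 s, if anything falls off the work surface, if the arm or the gripper's body presses on something with over 40 N, if the wrist force passes 120 N, or if a joint passes its speed limit or range.

ROBOT

A 6-joint arm with a two-finger parallel gripper is mounted at the origin on the work surface. World frame = base frame: x ahead of the robot, y to its left, z up, the work surface at z = 0. Lengths are in m, angles in rad, forces in N, time in s.
With the tool pointing down it reaches from about 0.375 to 0.9 m from the base axis. Payload 3.1 kg.
Tool frame: the origin (TCP) lies midway between the tips of the shut fingers; the grasp point (between the pads) lies 19 mm behind it; z points along the fingers, y is the direction in which the jaws open and shut (so a half turn about z gives the same grasp; the last joint's range is limited). The gripper opens to 85 mm and grips with 20 to 120 N. Pads are 22 mm wide; open, the fingers measure 114 mm over their backs; the gripper's body (76 mm by 85 mm) begins 54 mm behind the grasp point. The pads swing forward as they close: fully open they stand 13 mm farther back than shut.
Start: joints at [-1.435, 0.527, 1.433, -0, 1.181, -0.178], TCP at [0.193, -0.594, 0.231] pointing down, gripper open.
Joint ranges: [-3.08, 3.08], [-0.75, 2.2], [0.22, 2.44], [-1.43, 4.57], [0, 2.65], [-2.85, 2.85]. Speed limits (rad/s): [2.79, 2.79, 3.14, 3.14, 3.14, 3.14].

INTERFACE

Orientations are given as a unit quaternion [w, x, y, z].
In Python, from bench import env, viewer gives the robot as it stands.
- The arm moves only by the shell command python3 -m jog 'ROWS' [FORCE]. ROWS is JSON, a list of rows, each a list of 3 entries, a list of its own where there are three numbers: the closure, from -1 (fully open) to 1 (shut), then the shift along the tool's x, y, z in mm, then the turn, a rotation vector about the tool's x, y, z in rad. In form: [[gripper, [dx, dy, dz], [ax, ay, az]], ...]. A call has 1 to 8 rows; each row is the pose to reach, as a shift and turn from the pose commanded when the call began, along the tool's axes at that moment; what a row does not reach only later rows make up. A row lasts 1/8 s, in which the tool goes at most 62.5 mm and 10.7 degrees, less where a joint would pass 70% of its speed; a pose out of reach is approached as far as the arm can. A call with a gripper value outside its range is refused whole. The fingers move at their own pace and stop on an object; FORCE is the grip in N (left out, the last holds). Time passes only in rows, so rows that repeat a pose let the fingers close. It gives the time, the measured TCP pose, the force and the opening at its end, in the units of the state.
- env.observe(): the state, without advancing time (a new reading comes with each control period).
- viewer.read_camera(name): name is "scene" or "side" or "wrist"; returns a dict with "img" (480x640x3 uint8, red, green, blue), "fov_y" (degrees; the focal length in pixels is half the picture's height over the tangent of half this angle, whatever the lens; pixels are square), "cx", "cy" (the principal point, pixels), "camera_from_world" (4x4, takes a point from world to camera coordinates). Camera axes: x right, y down, z forward; pixel columns grow to the right and rows downward; lengths in m; the calibration is good to about 2 mm. A picture is of the moment at which its call begins. There is no depth.
- env.finish_job(): hands the job in, once; it reports no verdict.
The state is a dict: "clock": time; "joint_pos": joint angles; "qvel": joint speeds; "joint_torque": joint torques, N m; "ee_pos": TCP position; "ee_rot": TCP orientation; "force": force on the tool from outside, world axes, zero at the start; "moment": the same for the moment, N m; "finger_gap": finger opening in m.
Only numpy, scipy, OpenCV 4.12 (cv2) and the standard library are available. Lean on these libraries where they do the work, as an engineer would, in place of code of your own. Each camera call takes 0.05 s, during which the arm holds its last target.

## Working session

There is one attempt and no reset: what is moved stays moved. The work goes in short steps, Python scripts to look and compute and a shell command to move; the robot and the scene stay as the last step left them, time stands still between calls to the robot, and variables do not carry over. Pictures are saved under pics/ and viewed, and the job is handed in when it is done.

```bash
ls; mkdir -p pics; python3 - <<'E'
from bench import env, viewer
import cv2
s=env.observe();print(s['clock'],s['ee_pos'],s['ee_rot'],s['finger_gap'])
for n in ['scene','side','wrist']:
    d=viewer.read_camera(n);cv2.imwrite(f'pics/{n}0.png',d['img'][:,:,::-1]);print(n,d['fov_y'],d['cx'],d['cy'],d['camera_from_world'].round(3).tolist() if hasattr(d['camera_from_world'],'round') else d['camera_from_world'], [k for k in d])
E
```

```text
pics
0.0 [ 0.19284694 -0.59373605  0.2303437 ] [-1.09657189e-03  9.87714182e-01  1.56267377e-01  1.39635307e-06] 0.08544458502395938
scene 46.58357892931192 324.5625931627377 240.49134307412416 [[-0.518, 0.855, 0.002, 0.316], [0.694, 0.422, -0.583, -0.366], [-0.5, -0.301, -0.812, 1.275], [0.0, 0.0, 0.0, 1.0]] ['img', 'fov_y', 'cx', 'cy', 'camera_from_world']
side 43.74632913487731 321.70957012734345 240.5931839254047 [[-0.966, -0.259, -0.0, 0.599], [-0.192, 0.717, -0.67, 0.219], [0.174, -0.647, -0.742, 1.167], [0.0, 0.0, 0.0, 1.0]] ['img', 'fov_y', 'cx', 'cy', 'camera_from_world']
wrist 61.06906402231493 308.56039403401576 238.86003457489568 [[0.309, -0.951, -0.002, -0.624], [-0.914, -0.298, 0.277, -0.036], [-0.263, -0.084, -0.961, 0.377], [0.0, 0.0, 0.0, 1.0]] ['img', 'fov_y', 'cx', 'cy', 'camera_from_world']
```

View pics/scene0.png

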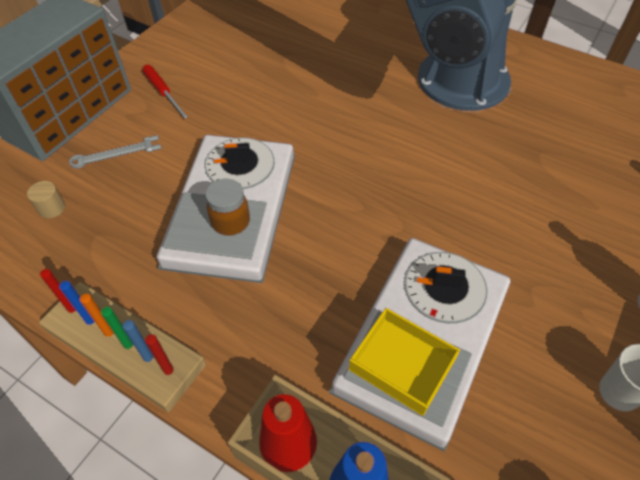

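View pics/side0.png

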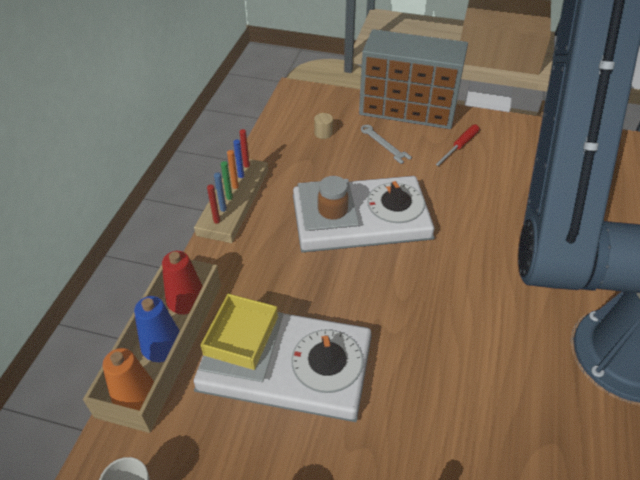

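View pics/wrist0.png

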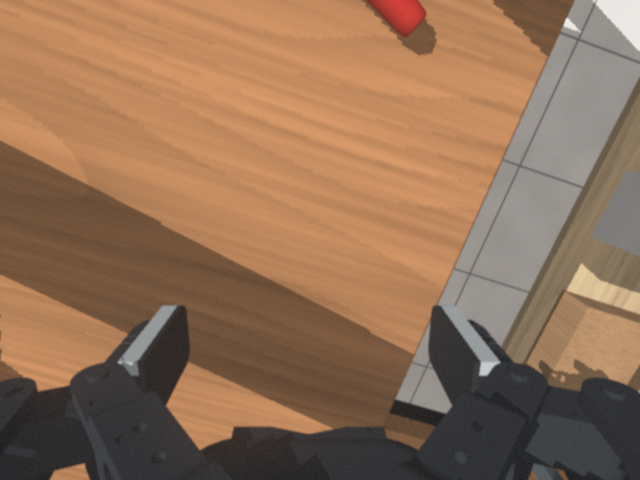

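The scene view shows the tray scale at the lower right, with its knob near (445,285) and the red mark near (433,313). The jar scale's knob is near (238,160). In the side view the target knob is near (327,357).

```bash
cat > h.py <<'E'
import numpy as np, cv2
from bench import env, viewer
def cam(n):
    d=viewer.read_camera(n); f=240/np.tan(np.radians(d['fov_y']/2)); d['f']=f; d['T']=np.array(d['camera_from_world']); return d
def ray(d,u,v,z):
    T=d['T'];R=T[:3,:3];o=-R.T@T[:3,3]
    r=R.T@np.array([(u-d['cx'])/d['f'],(v-d['cy'])/d['f'],1]); return o+r*(z-o[2])/r[2]
def proj(d,p):
    c=d['T'][:3,:3]@np.asarray(p)+d['T'][:3,3]; return np.array([d['cx']+d['f']*c[0]/c[2],d['cy']+d['f']*c[1]/c[2]])
def topdown(d,cx,cy,z,half=.1,n=600):
    # rectify plane z; image up=+x world, left=+y
    w=[(cx+half,cy+half),(cx+half,cy-half),(cx-half,cy-half),(cx-half,cy+half)]
    src=np.float32([proj(d,(a,b,z)) for a,b in w]); dst=np.float32([[0,0],[n,0],[n,n],[0,n]])
    return cv2.warpPerspective(d['img'][:,:,::-1],cv2.getPerspectiveTransform(src,dst),(n,n),flags=cv2.INTER_CUBIC)
E
python3 - <<'E'
from h import *
a=cam('scene');b=cam('side')
print(ray(a,445,287,.049),ray(b,327,359,.049))
print('red',ray(a,433,313,.049),ray(b,298,354,.049))
c=ray(a,445,287,.049)
ims=[topdown(x,c[0],c[1],.049,.1,400) for x in (a,b)]
cv2.imwrite('pics/td.png',np.hstack(ims))
E
```

```text
[0.55791355 0.19459163 0.049     ] [0.55788147 0.19486098 0.049     ]
red [0.61102664 0.1979203  0.049     ] [0.61253078 0.19854952 0.049     ]
```

View pics/td.png

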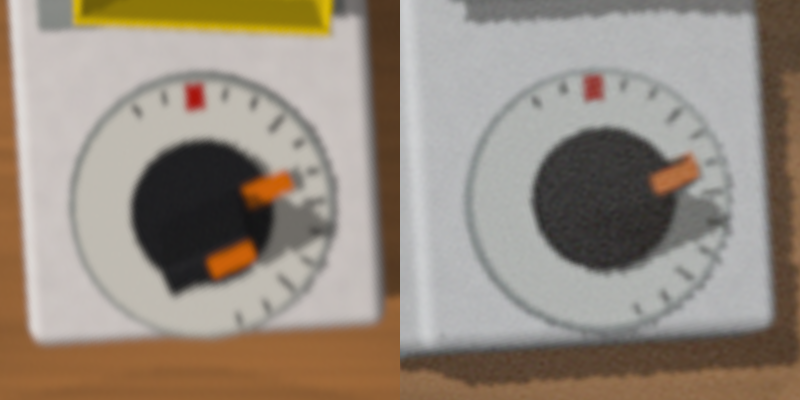

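```bash
python3 - <<'E'
from h import *
a=cam('scene');b=cam('side')
rows=[]
for z in (.058,.096):
    rows.append(np.hstack([topdown(x,.557,.194,z,.06,300) for x in (a,b)]))
im=np.vstack(rows)
for k in (150,450):
  for j in (150,450): cv2.drawMarker(im,(k,j),(0,255,0),0,10,1)
cv2.imwrite('pics/td2.png',im)
# dial circle fit overlay: red angle at z=.049
for d in (a,b):
    t=topdown(d,.557,.194,.049,.08,640).astype(int)
    m=((t[...,2]-t[...,1]>70)&(t[...,1]<70)).astype('uint8')
    n,l,s,c=cv2.connectedComponentsWithStats(m)
    for i in range(1,n):
        if s[i,4]>150: x=(320-c[i][1])/4;y=(320-c[i][0])/4; print(s[i],x,y,np.degrees(np.arctan2(y,x)))
E
```

```text
[ 293   89   28   41 1005] 52.68955223880597 3.3960199004975067 3.687805801867498
[294  74  21  34 580] 57.34741379310345 4.083620689655177 4.073068815997825
```

View pics/td2.png

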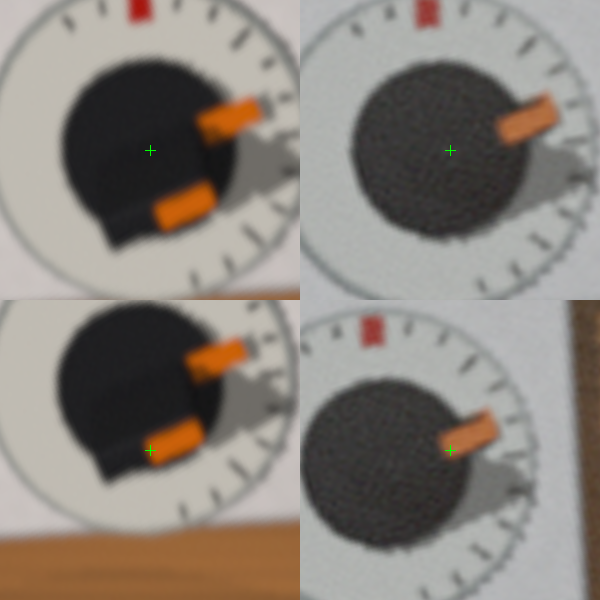

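The scene top-down view shows the pointer at a yaw of about -65° and the red mark at about +4°, so the knob must turn about 69° counter-clockwise. The knob axis is near (0.557, 0.195). Next I'll work out the approach.

```bash
cat >> h.py <<'E'
from scipy.spatial.transform import Rotation as Ro
def delta(p,yawdeg,s=None):
    s=s or env.observe(); q=s['ee_rot']; R=Ro.from_quat([q[1],q[2],q[3],q[0]])
    c,sn=np.cos(np.radians(yawdeg)),np.sin(np.radians(yawdeg))
    Rt=Ro.from_matrix(np.array([[c,sn,0],[sn,-c,0],[0,0,-1.]]))
    print('t',s['clock'],'pos',np.round(s['ee_pos'],4),'yaw',np.degrees(np.arctan2(*R.as_matrix()[[1,0],0])).round(2),'gap',s['finger_gap'])
    print('shift mm',(R.inv().apply(np.array(p)-s['ee_pos'])*1000).round(1),'turn',(R.inv()*Rt).as_rotvec().round(4))
E
python3 - <<'E'
from h import *
delta([.557,.195,.2],114.5)
T=np.array(viewer.read_camera('wrist')['camera_from_world']);print(-T[:3,:3].T@T[:3,3])
E
```

```text
t 0.35 pos [ 0.1929 -0.5943  0.2311] yaw 17.98 gap 0.08530386724274351
shift mm [ 589.9 -638.4   31.4] turn [-2.0000e-04 -4.0000e-04 -1.6846e+00]
[ 0.25910847 -0.57275166  0.3721126 ]
```

```bash
python3 -m jog '[[-1,[590,-638,25],[0,0,-1.684]],[-1,[590,-638,25],[0,0,-1.684]],[-1,[590,-638,25],[0,0,-1.684]],[-1,[590,-638,25],[0,0,-1.684]],[-1,[590,-638,25],[0,0,-1.684]],[-1,[590,-638,25],[0,0,-1.684]],[-1,[590,-638,25],[0,0,-1.684]],[-1,[590,-638,25],[0,0,-1.684]]]' 30
python3 - <<'E'
from h import *
delta([.557,.195,.2],114.5)
E
```

```text
clock: 1.4
ee_pos: [0.4034, -0.1392, 0.2173]
ee_rot: [0.001, 0.614, 0.789, 0.0]
force: [0.4, 0.2, -0.5]
finger_gap: 0.0856
t 1.4 pos [ 0.4034 -0.1392  0.2173] yaw 104.24 gap 0.0855818762526048
shift mm [286.1 231.1  17.2] turn [ 0.0011  0.0014 -0.179 ]
```

```bash
python3 -m jog '[[-1,[286,231,17],[0,0,-0.179]],[-1,[286,231,17],[0,0,-0.179]],[-1,[286,231,17],[0,0,-0.179]],[-1,[286,231,17],[0,0,-0.179]],[-1,[286,231,17],[0,0,-0.179]],[-1,[286,231,17],[0,0,-0.179]],[-1,[286,231,17],[0,0,-0.179]],[-1,[286,231,17],[0,0,-0.179]]]'
python3 - <<'E'
from h import *
delta([.557,.195,.2],114.5)
d=cam('wrist'); im=d['img'][:,:,::-1].copy()
cv2.imwrite('pics/w1.png',im)
e=cam('scene');cv2.imwrite('pics/s1.png',e['img'][:,:,::-1])
E
```

```text
clock: 2.4
ee_pos: [0.5572, 0.1923, 0.1996]
ee_rot: [-0.0, 0.543, 0.84, -0.001]
force: [0.4, 0.7, 0.8]
finger_gap: 0.0854
t 2.4 pos [0.5572 0.1923 0.1996] yaw 114.22 gap 0.08537815122002068
shift mm [ 2.5  1.  -0.4] turn [-0.0014  0.0001 -0.0048]
```

View pics/w1.png

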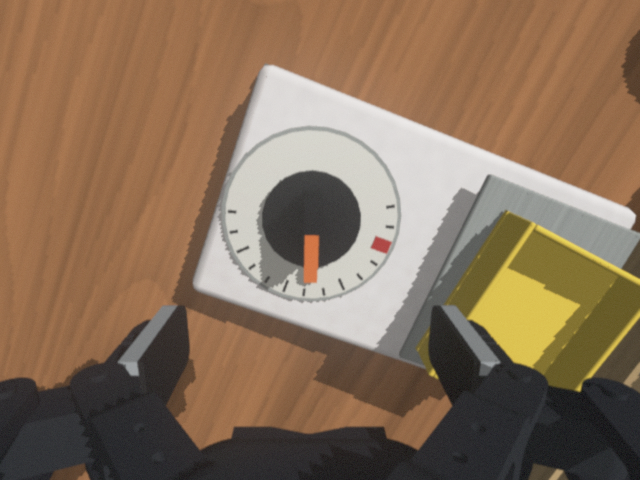

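The wrist view shows the dial centred near (312,213), the orange pointer from (311,235) to (311,283), and the red mark near (381,244). I'll rectify this to measure it.

```bash
python3 - <<'E'
from h import *
d=cam('wrist')
ims=[topdown(d,.557,.195,z,.07,400) for z in (.049,.058)]
for im in ims: cv2.drawMarker(im,(200,200),(0,255,0),0,10,1)
cv2.imwrite('pics/w1td.png',np.hstack(ims))
for z in (.049,.058,.096):
  t=topdown(d,.557,.195,z,.08,640).astype(int)
  for nm,m in (('red',(t[...,2]-t[...,1]>70)&(t[...,1]<70)),('org',(t[...,2]-t[...,0]>80)&(t[...,1]>75)&(t[...,1]<130)),('dark',t.max(2)<70)):
    n,l,s,c=cv2.connectedComponentsWithStats(m.astype('uint8'))
    for i in range(1,n):
        if s[i,4]>500:
            pts=np.argwhere(l==i).astype(np.float32);r=cv2.minAreaRect(pts)
            x=(320-c[i][1])/4;y=(320-c[i][0])/4; print(z,nm,s[i],round(x,1),round(y,1),round(np.degrees(np.arctan2(y,x)),1),r)
E
```

```text
0.049 org [ 360  226  154   91 6290] 12.6 -28.5 -66.1 ((267.6278991699219, 436.19281005859375), (44.37187957763672, 152.64364624023438), 23.32535171508789)
0.049 org [525 619  74  17 634] -76.8 -60.8 -141.6 ((626.380126953125, 561.48193359375), (73.10763549804688, 15.934326171875), 87.27368927001953)
0.049 dark [  187   175   283   286 56602] -0.1 -0.5 -95.4 ((317.4756164550781, 327.18243408203125), (283.0805358886719, 279.7736511230469), 25.14478302001953)
0.058 org [ 351  232  149   89 5901] 11.3 -25.7 -66.3 ((272.7155456542969, 425.163818359375), (43.19982147216797, 148.11366271972656), 23.198591232299805)
0.058 org [583 611  57  18 544] -74.7 -72.7 -135.8 ((619.2207641601562, 611.3517456054688), (16.60909652709961, 56.304840087890625), 4.763641834259033)
0.058 org [511 614  72  19 605] -75.4 -57.2 -142.8 ((621.4468383789062, 546.4139404296875), (70.7989501953125, 17.835538864135742), 84.80557250976562)
0.058 dark [  183   183   275   277 53174] -0.9 1.3 125.2 ((321.0239562988281, 319.6472473144531), (274.1858215332031, 271.9512939453125), 24.443954467773438)
0.096 org [ 314  260  130   76 4425] 5.9 -14.1 -67.5 ((294.8465270996094, 378.5132751464844), (37.390174865722656, 127.84017181396484), 23.355562210083008)
0.096 org [603 595  37  45 851] -75.6 -76.5 -134.7 ((617.0, 621.0), (36.0, 44.0), 90.0)
0.096 dark [  169   218   238   239 39853] -4.8 9.3 117.1 ((336.6253662109375, 286.88739013671875), (237.4276885986328, 234.7721405029297), 24.863697052001953)
```

View pics/w1td.png

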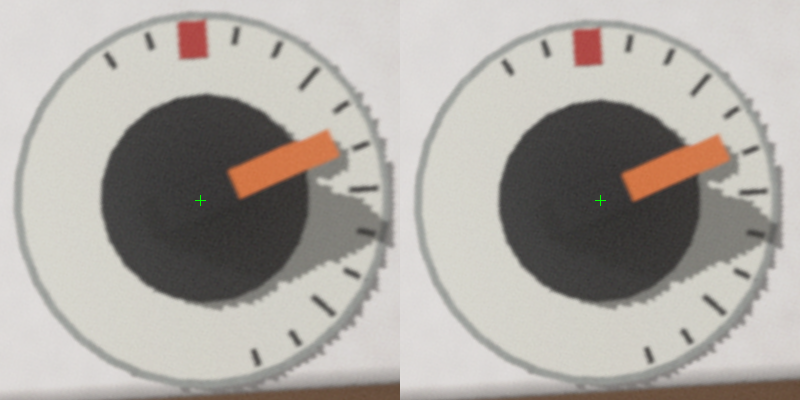

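```bash
python3 - <<'E'
from h import *
delta([.5567,.1952,.065],113.5)
E
```

```text
t 2.55 pos [0.5574 0.1911 0.2   ] yaw 114.08 gap 0.08523526358863873
shift mm [  4.    1.2 135. ] turn [-0.0007  0.      0.0101]
```

```bash
python3 -m jog '[[-1,[4,1,50],[0,0,0.01]],[-1,[4,1,90],[0,0,0.01]],[-1,[4,1,120],[0,0,0.01]],[-1,[4,1,135],[0,0,0.01]],[-1,[4,1,135],[0,0,0.01]],[-1,[4,1,135],[0,0,0.01]]]'
python3 - <<'E'
from h import *
delta([.5567,.1952,.065],113.5)
for n in('wrist','side'):
  d=cam(n); cv2.imwrite(f'pics/{n}2.png',d['img'][:,:,::-1])
delta([.5567,.1952,.065],113.5)
E
```

```text
clock: 3.3
ee_pos: [0.5581, 0.1964, 0.0662]
ee_rot: [0.001, 0.548, 0.837, 0.001]
force: [0.4, 0.4, 0.6]
finger_gap: 0.0853
t 3.3 pos [0.5581 0.1964 0.0662] yaw 113.58 gap 0.08529410793442438
shift mm [-0.5 -1.8  1.2] turn [0.0024 0.0006 0.0014]
t 3.4 pos [0.5582 0.1966 0.0664] yaw 113.6 gap 0.08555777812471964
shift mm [-0.7 -1.9  1.4] turn [0.0028 0.0007 0.0017]
```

View pics/wrist2.png

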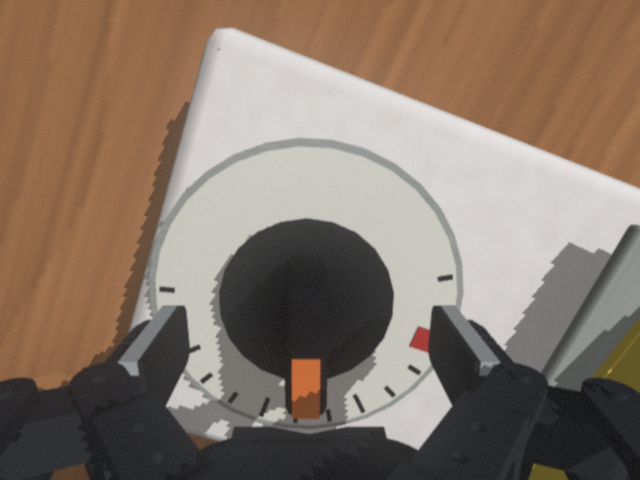

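View pics/side2.png

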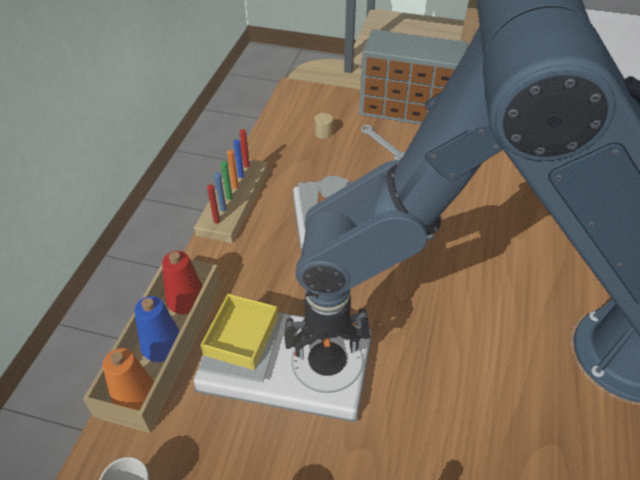

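The fingers straddle the knob: the bar is at about column 306 and the jaw centre at about 311. The forearm is well above the jar. I'll trim the position and close.

```bash
python3 -m jog '[[-1,[-0.5,-1.5,1],[0,0,0]],[0.2,[-0.5,-1.5,1],[0,0,0]],[1,[-0.5,-1.5,1],[0,0,0]],[1,[-0.5,-1.5,1],[0,0,0]],[1,[-0.5,-1.5,1],[0,0,0]],[1,[-0.5,-1.5,1],[0,0,0]],[1,[-0.5,-1.5,1],[0,0,0]],[1,[-0.5,-1.5,1],[0,0,0]]]' 30
python3 - <<'E'
from h import *
delta([.5567,.1952,.065],183.3)
print(env.observe()['force'],env.observe()['moment'])
d=cam('wrist'); cv2.imwrite(f'pics/w3.png',d['img'][:,:,::-1])
E
```

```text
clock: 4.4
ee_pos: [0.5571, 0.196, 0.0641]
ee_rot: [0.001, 0.548, 0.837, 0.001]
force: [3.8, 4.1, -1.4]
finger_gap: 0.0137
t 4.4 pos [0.5571 0.196  0.0641] yaw 113.59 gap 0.013721554504971051
shift mm [-0.6 -0.7 -0.9] turn [ 0.0023  0.0018 -1.2166]
[ 3.76691777  4.06065987 -1.38012412] [ 0.53143315 -0.47657731 -0.01006762]
```

View pics/w3.png

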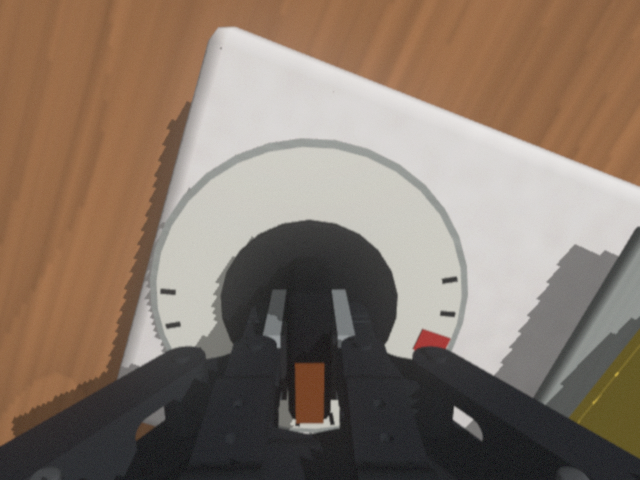

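```bash
python3 -m jog '[[1,[0,0.5,0],[0,0,-0.16]],[1,[0,0.5,0],[0,0,-0.33]],[1,[0,0.5,0],[0,0,-0.51]],[1,[0,0.5,0],[0,0,-0.69]],[1,[0,0.5,0],[0,0,-0.87]],[1,[0,0.5,0],[0,0,-1.04]],[1,[0,0.5,0],[0,0,-1.16]],[1,[0,0.5,0],[0,0,-1.215]]]'
python3 -m jog '[[1,[0,0,0],[0,0,0]],[1,[0,0,0],[0,0,0]]]'
python3 - <<'E'
from h import *
delta([.5567,.1952,.065],183.3)
print(env.observe()['force'],env.observe()['moment'])
d=cam('wrist'); cv2.imwrite(f'pics/w4.png',d['img'][:,:,::-1])
E
```

```text
clock: 5.45
ee_pos: [0.5563, 0.1946, 0.0641]
ee_rot: [-0.0, -0.029, 1.0, -0.001]
force: [1.9, -3.0, 0.5]
finger_gap: 0.0137
clock: 5.7
ee_pos: [0.5563, 0.1946, 0.0641]
ee_rot: [-0.0, -0.028, 1.0, -0.001]
force: [1.4, -5.4, 2.2]
finger_gap: 0.0137
t 5.7 pos [0.5563 0.1946 0.0641] yaw -176.78 gap 0.01366275323812834
shift mm [-0.5  0.5 -0.9] turn [-0.0017 -0.0006 -0.0015]
[ 1.42623049 -5.43926535  2.1914411 ] [-0.82155335 -0.30472962  0.02220809]
```

View pics/w4.png

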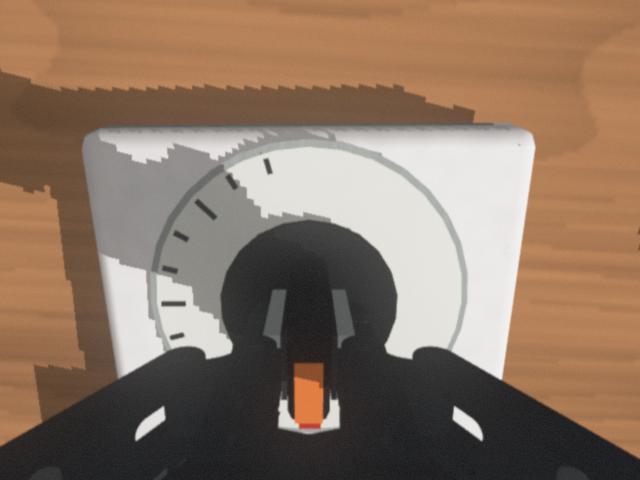

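The knob turned with the gripper. The red mark at about column 310 now sits right behind the pointer tip at about column 309. I'll release, lift and check.

```bash
python3 -m jog '[[0.4,[0,0,0],[0,0,0]],[-1,[0,0,0],[0,0,0]],[-1,[0,0,0],[0,0,0]],[-1,[0,0,0],[0,0,0]],[-1,[0,0,0],[0,0,0]],[-1,[0,0,-40],[0,0,0]],[-1,[0,0,-90],[0,0,0]],[-1,[0,0,-135],[0,0,0]]]'
python3 -m jog '[[-1,[0,0,0],[0,0,0]],[-1,[0,0,0],[0,0,0]],[-1,[0,0,0],[0,0,0]]]'
cat > m.py <<'E'
from h import *
d=cam('wrist');cv2.imwrite('pics/w5.png',d['img'][:,:,::-1])
im=topdown(d,.557,.195,.049,.07,560);cv2.imwrite('pics/w5td.png',im)
for z in (.049,.058,.096):
  t=topdown(d,.557,.195,z,.08,640).astype(int)
  for nm,m in (('red',(t[...,2]-t[...,1]>70)&(t[...,1]<85)),('org',(t[...,2]-t[...,0]>80)&(t[...,1]>85)&(t[...,1]<150))):
    n,l,s,c=cv2.connectedComponentsWithStats(m.astype('uint8'))
    for i in range(1,n):
        if s[i,4]>300:
            r=cv2.minAreaRect(np.argwhere(l==i).astype(np.float32))
            print(z,nm,s[i],((320-c[i][1])/4).round(2),((320-c[i][0])/4).round(2),r)
E
python3 m.py
```

```text
clock: 6.75
ee_pos: [0.5563, 0.1957, 0.2004]
ee_rot: [0.0, -0.028, 1.0, 0.0]
force: [0.4, 0.2, -0.8]
finger_gap: 0.0857
clock: 7.12
ee_pos: [0.5552, 0.1955, 0.1973]
ee_rot: [-0.002, -0.028, 1.0, -0.0]
force: [0.4, 0.0, -0.6]
finger_gap: 0.0856
0.049 red [ 291   72   33   42 1222] 56.87 3.31 ((92.535400390625, 306.96905517578125), (40.044437408447266, 30.864816665649414), 3.814074993133545)
0.049 org [ 288   69   53  198 6731] 33.48 1.39 ((167.2315216064453, 313.29571533203125), (196.86587524414062, 44.3509635925293), 3.5763344764709473)
0.049 org [  0 616  64  24 885] -77.98 72.87 ((627.5, 31.5), (63.0, 23.0), 90.0)
0.058 red [ 292   89   32   41 1149] 52.82 3.07 ((108.90153503417969, 307.7723083496094), (39.27277374267578, 29.95380973815918), 3.1798300743103027)
0.058 org [ 290   86   51  191 6300] 30.12 1.22 ((181.05397033691406, 314.1093444824219), (190.49891662597656, 43.102725982666016), 3.4682295322418213)
0.058 org [   0  604   73   36 1199] -77.45 72.64 ((621.5, 36.0), (72.0, 35.0), 90.0)
0.096 red [298 159  27  36 863] 35.88 2.22 ((176.62155151367188, 311.3122863769531), (34.00312423706055, 25.849029541015625), 3.1798300743103027)
0.096 org [ 296  157   44  166 4708] 16.24 0.58 ((239.16470336914062, 316.78271484375), (164.6070556640625, 37.23470687866211), 3.468229293823242)
0.096 org [   0  283   31  129 2897] -7.83 76.9 ((347.0, 15.0), (30.0, 128.0), 90.0)
0.096 org [  0 425  34  30 793] -29.67 76.13 ((439.5, 16.5), (33.0, 29.0), 90.0)
0.096 org [  0 456  33  22 321] -37.15 76.36 ((466.5, 16.0), (32.0, 21.0), 90.0)
0.096 org [   0  482   41   97 3370] -53.1 75.41 ((530.0, 20.0), (40.0, 96.0), 90.0)
0.096 org [   0  592  118   48 2698] -76.27 69.17 ((615.5, 58.5), (117.0, 47.0), 90.0)
```

View pics/w5td.png

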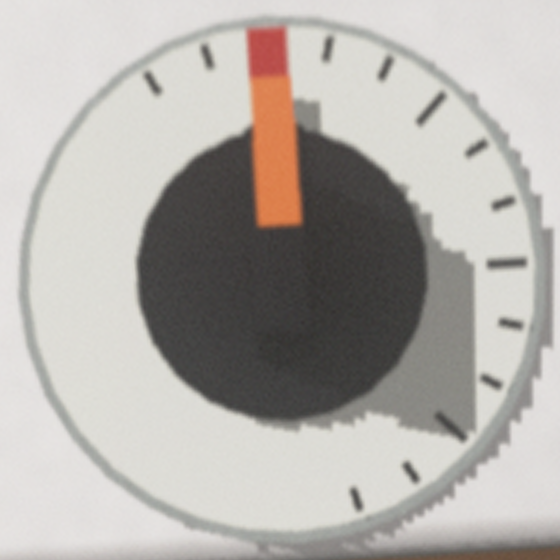

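View pics/w5.png

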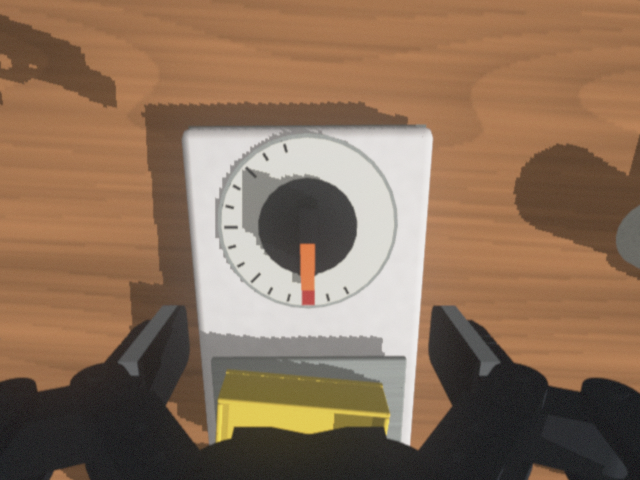

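The knob is within about 0.5° of the red mark: the pointer's axis is at 3.5° and the mark at about 3.2°. I'll take one last overview, then hand in.

```bash
python3 - <<'E'
from h import *
d=cam('scene');cv2.imwrite('pics/s9.png',d['img'][:,:,::-1])
E
```

```text
(no output)
```

View pics/s9.png

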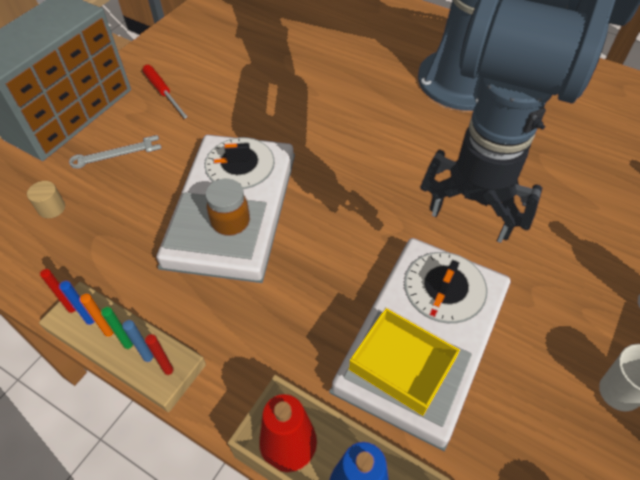

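The pointer lines up with the red mark at (434,312), and the tray, jar and other knob are unchanged. The gripper is clear.

```bash
python3 -c "
from bench import env
print(env.observe()['clock']); env.finish_job()"
```

```text
7.225
the job is handed in; nothing more can be done
```

I gripped the knob on the yellow-tray scale across its bar, turned it about 70° counter-clockwise to the red mark, let go and lifted clear. I handed the job in at 7.2 s.

- **Knob:** in the wrist picture after release, the pointer's axis is at 3.5° and the red mark at about 3.2°. That is within roughly half a degree, about the limit of the measurement.
- **Rest of the scene:** the last scene picture shows the tray still on its pan and the jar scale's knob where it started. The gripper was open and about 10 cm above the knob.
- **Forces:** the readings I took stayed around 6 N or less.
- **Disagreement:** the side camera put the knob about 3 mm from where the scene camera did. The wrist camera agreed with the scene camera to within about 1 mm, so I used that position. No check failed.

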